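Turn a drilled box cover over out of the vise

TASK

Slide the vise's jaw fully open, lift the drilled cover out, turn it over so that its smooth closed face is up and its hollow down, and lay it gently, flat and square to the tray, in the empty half of the cardboard tray beside the cover that is already there. Leave the jaw open, and do not disturb the finished cover or the other things on the bench.

Things in the scene. Friction and masses are not known exactly. Their poses are not given: they have to be found in the camera images.
- vise: Low grey drill vise fixed to the bench, base x -180 to +95, 100 wide, 14 mm high. Origin at bench level under the middle of the clamped cover, z up, x from the moving to the fixed jaw. A 36 mm wide bed along x, top at z 30 mm, carries the cover. Fixed jaw x 55.5 to 83.5, 90 wide, top z 46 mm. The jaws hold the cover's short ends; its long sides are free
- jaw (a joint): Moving jaw of the vise, m: 0 closed on the cover, 0.05 fully open (stop). It slides to the vise's -x with about 4 N friction and stays where left. Jaw block 56 mm long in x, 90 wide, top z 46 mm; when closed its clamping face is at x -55.5 mm of the vise frame
- jaw_fin (a point): Top centre of the upright dark steel grip fin on the moving jaw: 14 mm thick along the vise's x, 44 mm wide along its y, rising from z 46 mm to this point at z 87 mm. When closed, the fin's middle is 42 mm from the near end of the cover
- cover: Loose cast aluminium box cover 110 (x) x 64 (y) x 28 mm (z), 0.28 kg: one face closed and smooth (8 mm thick), the other hollow (20 mm deep, walls 7), two dark 22 mm drilled holes. Origin at the centre of the closed face, z out of the hollow side: up at the start, in the vise on its bed; down when done. It can stand on a short end: centre of mass 11 mm from the closed face
- tray: Low cardboard tray fixed to the bench, 170 mm (x) x 230 mm (y) x 16 mm, walls and floor 4 mm. Origin at the centre of its underside, z up. The finished cover lies in its -y half; the +y half is empty (its middle about y = +45 mm)
- done_cover: A finished cover of the same shape and size (110 x 64 x 28 mm) lying in the tray hollow down, long side along the tray's x. Its origin is the centre of its underside, z up. Bystander
- nipple: Steel pipe nipple standing on end, 50 mm diameter, 110 mm high; origin at the centre of its foot. Bystander
- carton: Small cardboard carton, 70 x 70 x 60 mm high; origin at the centre of its underside. Bystander
There are look-alikes about, which are no part of the job. What is shaped like the cover but red is not meant.

How it is judged (in metres and radians):
On the way, in this order (a step that is already met when the one before it is completed fails the run):
1. the vise jaw is slid open (over 42 of its 50 mm) while the cover still lies in the vise (value of joint jaw above 0.042 m and z of cover in the frame of vise below 0.036 m and angle between cover's own z axis and vertical below 0.15 rad), for 0.1 s.
2. the cover is lifted clear of the vise (over 30 mm up from the bed, or off to one side of the vise) ((z of cover in the frame of vise above 0.075 m or horizontal distance between cover and vise above 0.15 m)), for 0.1 s.
At the end, for the whole second after the job is handed in: The cover lies hollow down and closed face up (within 0.1 rad of level) flat on the floor of the tray, in its empty half, its long side along the tray's x within 0.26 rad (15 degrees), released and at rest, and the vise jaw is still open by over 38 mm (angle between cover's own z axis and vertical above 3.04 rad and z of cover in the frame of tray between 0.027 and 0.037 m and x of cover in the frame of tray between -0.03 and 0.03 m and y of cover in the frame of tray between -0.02 and 0.09 m and angle between the x axis of cover and the x axis of tray, either way round below 0.26 rad and linear speed of cover below 0.02 m/s and value of joint jaw above 0.038 m); the robot touches nothing.
It fails at once if the done cover is moved by more than 20 mm or tipped (distance of done_cover from where it was at the start of the episode above 0.02 m or angle between done_cover's own z axis and vertical above 0.35 rad).
It fails at once if the nipple is moved by more than 20 mm or tipped (distance of nipple from where it was at the start of the episode above 0.02 m or angle between nipple's own z axis and vertical above 0.35 rad).
It fails at once if the carton is moved by more than 20 mm or tipped (distance of carton from where it was at the start of the episode above 0.02 m or angle between carton's own z axis and vertical above 0.35 rad).
It fails at once if the cover is dropped or slammed: it strikes the tray with over 60 N (contact force between cover and tray above 60 N).
It also fails if it takes over 70 s, if anything falls off the work surface, if the arm or the gripper's body presses on something with over 40 N, if the wrist force passes 120 N, or if a joint passes its speed limit or range.

ROBOT

A 7-joint arm with a two-finger parallel gripper is mounted at the origin on the work surface. World frame = base frame: x ahead of the robot, y to its left, z up, the work surface at z = 0. Lengths are in mm, angles in rad, forces in N, time in s.
With the tool pointing down it reaches from about 350 to 900 mm from the base axis. Payload 7.2 kg.
Tool frame: the origin (TCP) lies on the centre line of the jaws, within the pads' length; the fingertips stand 25 mm ahead of it and the grasp point (between the pads) lies 6 mm ahead of it; z points along the fingers, y is the line along which they close (so a half turn about z gives the same grasp; the last joint's range is limited). The gripper opens to 88 mm and grips with 3 to 60 N. Pads are 20 mm wide; open, the fingers measure 115 mm over their backs; the gripper's body (75 mm by 178 mm) begins 61 mm behind the grasp point.
Start: joints at [1.128, 0.411, -0.013, 1.596, 0.006, 1.134, -0.082], TCP at [228.792, -581.62, 247.653] pointing down, gripper open.
Joint ranges: [-2.95, 2.95], [-0.29, 1.99], [-1.47, 1.44], [0.14, 2.54], [-1.03, 4.17], [0.13, 1.85], [-2.86, 2.86]. Speed limits (rad/s): [2.39, 2.39, 3.01, 3.01, 3.14, 3.14, 3.14].

INTERFACE

Orientations are given as a rotation vector (axis times angle).
In Python, from rig import readout, camera, close_job gives the robot as it stands.
- The arm moves only by the tool jog_arm, never from a script. Its argument "plan" is a list of rows, each an object of numbers: "claw": the opening, from 0 (shut) to 1 (fully open); "tx", "ty", "tz": the shift along the tool's x, y, z in m; "twist": the turn about the tool's z in degrees. A call has 1 to 10 rows; each row shifts and turns the commanded pose from where the row before left it, along the tool's axes as they then stand; what a row does not reach is not made up. A row lasts 1/10 s, in which the tool goes at most 50 mm and 8.59 degrees, less where a joint would pass 70% of its speed; a pose out of reach is approached as far as the arm can. A call with a gripper value outside its range is refused whole. The fingers move at their own pace and stop on an object; "grip_force" is the grip in N (left out, the last holds). Time passes only in rows, so rows that do not move let the fingers close. It gives the time, the measured TCP pose, the force, the opening and the grip force at its end, in the units of the state.
- readout.read_state(): the state, without advancing time (a new reading comes with each control period).
- camera(name): name is "scene" or "top" or "wrist"; returns a dict with "color" (420x560x3 uint8, red, green, blue), "depth" (420x560 float32, mm along the optical axis (not along the pixel's ray), 0 where there is no reading), "vfov" (degrees; the focal length in pixels is half the picture's height over the tangent of half this angle, whatever the lens; pixels are square), "cx", "cy" (the principal point, pixels), "extrinsics" (4x4, takes a point from world to camera coordinates); the wrist camera has in their place "T_tool_cam" (4x4, takes a point from camera to tool coordinates, whose origin is the TCP and whose axes are the flange's). Camera axes: x right, y up, looking along -z (the intrinsics and any distortion apply to the point x, -y, -z); pixel columns grow to the right and rows downward; lengths in mm; the calibration is good to about 2 mm. A picture is of the moment at which its call begins: read the wrist's pose just before it.
- close_job(): hands the job in; it is judged then, once.
The state is a dict: "t": time; "joint_pos": joint angles; "dq": joint speeds; "effort": joint torques, N m; "tcp_pos": TCP position; "tool_rot": TCP orientation; "force": force on the tool from outside, world axes, zero at the start; "moment": the same for the moment, N m; "width": finger opening in mm; "grip_force": force on a finger pad.
Only numpy, scipy, OpenCV 4.12 (cv2) and the standard library are available. Lean on these libraries where they do the work, as an engineer would, in place of code of your own. Each camera call takes 0.05 s, during which the arm holds its last target. There are 200 camera calls.

## Working session

There is one attempt and no reset: what is moved stays moved. The work goes in short steps, Python scripts to look and compute and a tool call to move; the robot and the scene stay as the last step left them, time stands still between calls to the robot, and variables do not carry over. Pictures are saved under pics/ and viewed, at most 10 in all, crops included, and the job is handed in when it is done.

Besides the shell and the picture viewer there is one more tool, called after "Emit:" as a command line: name --argument value ..., lists and objects as JSON in quotes. jog_arm: Moves the arm, as the interface text tells. Its arguments: {"type":"object","properties":{"plan":{"type":"array"},"grip_force":{"type":"number"}},"required":["plan"]}

```bash
ls; mkdir -p pics; cat > h.py <<'E'
import numpy as np, cv2
from rig import readout, camera, close_job
from scipy.spatial.transform import Rotation as R
def shot(name):
    s=readout.read_state(); c=camera(name); return s,c
def f(c): return c["color"].shape[0]/2/np.tan(np.radians(c["vfov"])/2)
def world(s,c,d=None):
    d=c["depth"] if d is None else d
    v,u=np.mgrid[0:d.shape[0],0:d.shape[1]]
    F=f(c); P=np.stack([(u-c["cx"])/F*d,-(v-c["cy"])/F*d,-d,np.ones_like(d)],-1)
    if "extrinsics" in c: T=np.linalg.inv(c["extrinsics"])
    else:
        T=np.eye(4);T[:3,:3]=R.from_rotvec(s["tool_rot"]).as_matrix();T[:3,3]=s["tcp_pos"];T=T@c["T_tool_cam"]
    return (P@T.T)[...,:3]
def save(n,c,k=1):
    cv2.imwrite(n,c["color"][...,::-1])
E
python3 - <<'E'
from h import *
import pickle
for n in("top","scene"):
    s,c=shot(n);save(f"pics/{n}0.png",c);pickle.dump((s,c),open(n+"0.pkl","wb"))
    print({k:v for k,v in c.items() if k not in("color","depth")})
print(s)
E
```

```text
pics
{'vfov': 51.889213086554, 'cx': 276.5730716075172, 'cy': 212.80508672856627, 'extrinsics': array([[ 5.95267177e-02, -9.98226672e-01, -2.83403644e-04,
        -7.35787386e+01],
       [ 9.74405596e-01,  5.80445509e-02,  2.17174041e-01,
        -6.10058221e+02],
       [-2.16772470e-01, -1.32038079e-02,  9.76132858e-01,
        -1.05890556e+03],
       [ 0.00000000e+00,  0.00000000e+00,  0.00000000e+00,
         1.00000000e+00]])}
{'vfov': 46.71418684355297, 'cx': 276.47318567919405, 'cy': 213.38395090323576, 'extrinsics': array([[ 4.67490070e-01,  8.83843489e-01,  1.65445250e-02,
        -2.38797538e+02],
       [-6.40159489e-01,  3.25573262e-01,  6.95843286e-01,
         3.53134130e+02],
       [ 6.09630103e-01, -3.35890961e-01,  7.18003064e-01,
        -1.53947877e+03],
       [ 0.00000000e+00,  0.00000000e+00,  0.00000000e+00,
         1.00000000e+00]])}
{'t': 0.05, 'joint_pos': array([ 1.12782416,  0.41190596, -0.01273789,  1.59703353,  0.00563653,
        1.13428036, -0.0821822 ]), 'dq': array([-0.00237084, -0.00017395, -0.00089925,  0.00079514, -0.00105608,
        0.00052345,  0.00271257]), 'effort': array([ 9.86229570e-04, -5.89668024e+01,  6.43278155e-01, -2.92037523e+01,
       -5.39592595e-02,  1.43610386e-02,  6.16843545e-05]), 'tcp_pos': array([ 228.58792369, -581.2062611 ,  246.80944142]), 'tool_rot': array([-3.08506790e+00, -5.85091888e-01,  6.72445740e-04]), 'force': array([ 0.50158688,  0.39718449, -0.69542352]), 'moment': array([-0.02707179, -0.0427095 ,  0.01015204]), 'grip_force': 0.0, 'width': 88.03523495553559}
```

View pics/top0.png

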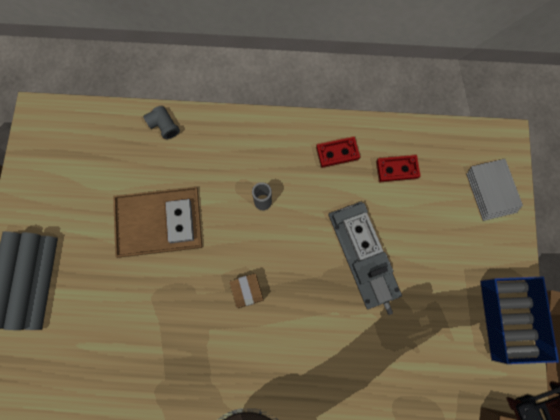

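View pics/scene0.png

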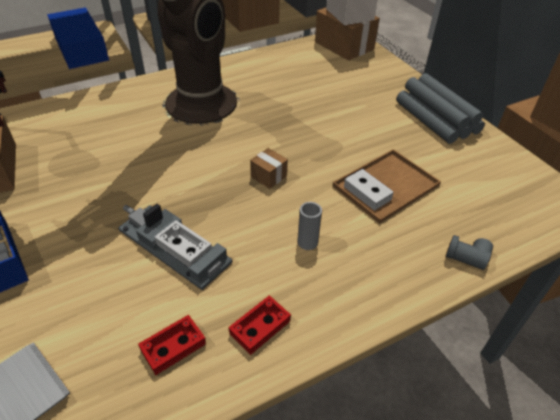

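The top view shows the vise: fixed jaw at about (350,212), cover at (363,237), fin at (378,268). It also shows the tray at (158,222) with its left half empty, the nipple at (262,196) and the carton at (247,290). The red covers at (338,152) and (398,168) are look-alikes. Next I'll get positions from depth.

```bash
python3 - <<'E'
from h import *
import pickle
s,c=pickle.load(open("top0.pkl","rb"));W=world(s,c)
img=c["color"][180:320,320:420,::-1];cv2.imwrite("pics/vise.png",cv2.resize(img,None,fx=4.2,fy=4.2,interpolation=cv2.INTER_CUBIC))
def rect(name,x0,x1,y0,y1,z0,z1):
    P=W[y0:y1,x0:x1].reshape(-1,3);P=P[(P[:,2]>z0)&(P[:,2]<z1)]
    r=cv2.minAreaRect(P[:,:2].astype(np.float32));print(name,len(P),np.round(r[0]),np.round(r[1]),round(r[2],1),"med",np.median(P,0).round(1))
rect("vise",310,420,190,320,8,100);rect("visetop",310,420,190,320,38,52);rect("fin",310,420,190,320,75,110)
rect("cover",340,390,205,262,50,66)
rect("tray",100,215,175,270,8,24);rect("done",155,200,190,250,26,45);rect("nip",240,285,170,215,90,130);rect("carton",225,270,265,312,50,75)
print("bench z",W[150,250],W[330,300])
Z=W[...,2];print(np.round(Z[215:290:5,340:395:5]))
E
```

```text
vise 3943 [ 533. -298.] [330. 256.] 16.9 med [ 518.4 -274.    38.6]
visetop 1437 [ 554. -266.] [197.  92.] 23.9 med [ 542.9 -268.1   46.1]
fin 102 [ 476. -299.] [14. 44.] 23.6 med [ 476.  -298.5   87.8]
cover 528 [ 571. -264.] [158.  69.] 25.5 med [ 570.6 -263.6   58.2]
tray 1051 [560. 283.] [220. 234.] 10.2 med [577.7 299.6  13.6]
done 971 [587. 225.] [112.  65.] 10.1 med [585.4 224.6  33.2]
nip 172 [657.   4.] [49. 48.] 4.2 med [657.3   3.9 109. ]
carton 786 [411.  29.] [70. 70.] 20.1 med [410.4  29.   61.2]
bench z [ 8.07488669e+02  5.05966473e+01 -1.45116461e-01] [ 319.26147469 -115.69642572    4.36298205]
[[49. 49. 44. 48. 59. 62. -4.  2.  1.  1. -1.]
 [44. 61. 57. 39. 49. 62. -2.  2.  0.  3.  1.]
 [19. 55. 57. 38. 36. 37. 58.  0.  1. -0. -1.]
 [15. 18. 63. 41. 42. 36. 50. -1.  1.  2.  2.]
 [14. 12. 61. 42. 39. 35. 40. 62.  2.  1.  5.]
 [18. 17. 37. 38. 38. 40. 40. 57. -2.  7.  1.]
 [ 2. 14. 12. 56. 37. 41. 41. 57. 57.  1.  3.]
 [-1. 10. 13. 49. 40. 35. 39. 56. 60.  2.  4.]
 [-4. 12. 12. 13. 59. 59. 56. 45. 47. 46. -0.]
 [ 2.  3. 15. 13. 16. 45. 49. 48. 49. 44.  2.]
 [-1. -1. 15. 45. 47. 39. 49. 46. 44. 49. 50.]
 [-2.  2.  1. 41. 47. 43. 46. 87. 84. 87. 50.]
 [ 1.  1.  3. 18. 48. 47. 74. 86. 44. 14. 14.]
 [-1.  1.  1. 10. 46. 43. 46. 32. 30. 17. 16.]
 [ 2.  1.  1.  0. 12. 14. 19. 27. 26. 30. 17.]]
```

View pics/vise.png

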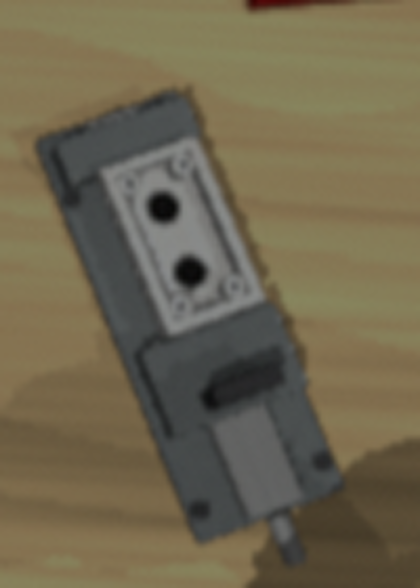

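Emit:
jog_arm --plan '[{"tx": 0.02, "ty": -0.01}, {"tx": 0.04, "ty": -0.019}, {"tx": 0.04, "ty": -0.019}, {"tx": 0.04, "ty": -0.019}, {"tx": 0.04, "ty": -0.019}, {"tx": 0.04, "ty": -0.019}, {"tx": 0.04, "ty": -0.019}, {"tx": 0.04, "ty": -0.019}, {"tx": 0.04, "ty": -0.02}, {"tx": 0.02, "ty": -0.011, "twist": -2.3}]'

```text
invalid input at $.plan[0]: expected keys claw, tx, ty, tz, twist
```

Emit:
jog_arm --plan '[{}, {}]'

```text
invalid input at $.plan[0]: expected keys claw, tx, ty, tz, twist
```

```bash
python3 - <<'E'
from h import *
import pickle
s,c=shot("wrist");save("pics/w1.png",c);pickle.dump((s,c),open("w1.pkl","wb"));print(s["t"],s["tcp_pos"],s["tool_rot"],c["T_tool_cam"].round(3),c["vfov"])
E
```

```text
0.1 [ 228.63887678 -581.25409679  246.91428335] [-3.08526286e+00 -5.85117644e-01  5.33351609e-04] [[ 0.00000e+00  9.60000e-01  2.79000e-01  7.70610e+01]
 [ 1.00000e+00  0.00000e+00 -1.00000e-03 -5.72000e-01]
 [-1.00000e-03  2.79000e-01 -9.60000e-01 -1.36971e+02]
 [ 0.00000e+00  0.00000e+00  0.00000e+00  1.00000e+00]] 60.66662100391078
```

View pics/w1.png

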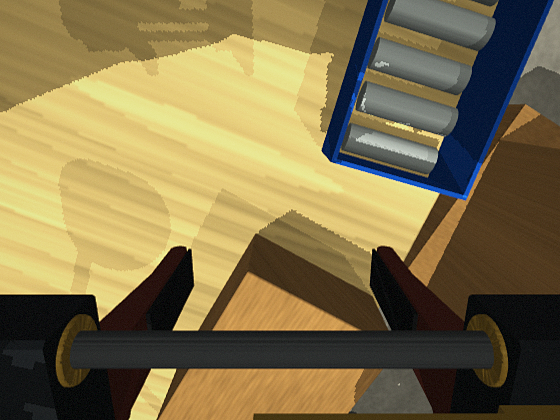

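The wrist view shows the blue bin ahead and to the right (420,100), and a crate edge below the fingers. All five keys are required in every row, so I'll resend the move.

Emit:
jog_arm --plan '[{"claw": 0.3, "tx": 0.02, "ty": -0.01, "tz": 0, "twist": 0}, {"claw": 0.3, "tx": 0.04, "ty": -0.019, "tz": 0, "twist": 0}, {"claw": 0.3, "tx": 0.04, "ty": -0.019, "tz": 0, "twist": 0}, {"claw": 0.3, "tx": 0.04, "ty": -0.019, "tz": 0, "twist": 0}, {"claw": 0.3, "tx": 0.04, "ty": -0.019, "tz": 0, "twist": 0}, {"claw": 0.3, "tx": 0.04, "ty": -0.019, "tz": 0, "twist": 0}, {"claw": 0.0, "tx": 0.04, "ty": -0.019, "tz": 0, "twist": 0}, {"claw": 0.0, "tx": 0.04, "ty": -0.019, "tz": 0, "twist": 0}, {"claw": 0.0, "tx": 0.04, "ty": -0.02, "tz": 0, "twist": 0}, {"claw": 0.0, "tx": 0.02, "ty": -0.011, "tz": 0, "twist": -2.3}]'

```text
t: 1.15
tcp_pos: [502.6, -284.0, 247.5]
tool_rot: [-3.071, -0.656, -0.002]
force: [-0.2, 1.1, 0.8]
width: 11.1
grip_force: 0.0
```

Emit:
jog_arm --plan '[{"claw": 0, "tx": 0, "ty": 0, "tz": 0, "twist": 0}, {"claw": 0, "tx": 0, "ty": 0, "tz": 0, "twist": 0}]'

```text
t: 1.35
tcp_pos: [499.4, -288.7, 247.3]
tool_rot: [3.074, 0.648, -0.002]
force: [-0.8, -0.2, 0.3]
width: 0.6
grip_force: 0.0
```

```bash
python3 - <<'E'
from h import *
import pickle
s,c=shot("wrist");save("pics/w2.png",c);pickle.dump((s,c),open("w2.pkl","wb"));print(s["t"],s["tcp_pos"],s["tool_rot"])
W=world(s,c);Z=W[...,2]
def rect(name,m):
    m=cv2.morphologyEx(m.astype(np.uint8),cv2.MORPH_OPEN,np.ones((3,3)))
    n,l,st,_=cv2.connectedComponentsWithStats(m);i=1+np.argmax(st[1:,4]);P=W[l==i]
    r=cv2.minAreaRect(P[:,:2].astype(np.float32));print(name,len(P),np.round(r[0],1),np.round(r[1],1),round(r[2],1),P.mean(0).round(1))
rect("fin",(Z>78)&(Z<96));rect("rim",(Z>53)&(Z<65));rect("jaw",(Z>42)&(Z<50))
E
```

```text
1.35 [ 499.40542318 -288.73262794  247.33003298] [ 3.07386175e+00  6.47541231e-01 -1.87947526e-03]
fin 815 [ 476.  -299.4] [13.8 42.6] 23.6 [ 477.  -299.    85.9]
rim 4091 [ 568.1 -264.2] [110.3  64.2] 23.9 [ 571.6 -262.7   57.3]
jaw 4152 [ 488.6 -294. ] [55.8 90. ] 23.7 [ 492.7 -292.    45.9]
```

View pics/w2.png

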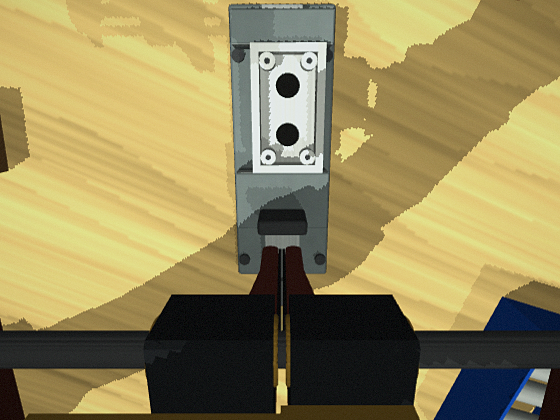

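The wrist view, aligned with the vise, has the fin at (282,222), the jaw above it and the cover at (288,107) sitting about 5 mm to the right of the vise centre line. The closed fingers are at vise x of about -71, in front of the fin. I'll lower them and push the fin.

Emit:
jog_arm --plan '[{"claw": 0, "tx": 0, "ty": 0, "tz": 0.03, "twist": 0}, {"claw": 0, "tx": 0, "ty": 0, "tz": 0.04, "twist": 0}, {"claw": 0, "tx": 0, "ty": 0, "tz": 0.04, "twist": 0}, {"claw": 0, "tx": 0, "ty": 0, "tz": 0.03, "twist": 0}, {"claw": 0, "tx": 0, "ty": 0, "tz": 0.017, "twist": 0}, {"claw": 0, "tx": 0, "ty": 0, "tz": 0, "twist": 0}, {"claw": 0, "tx": -0.006, "ty": 0, "tz": 0, "twist": 0}, {"claw": 0, "tx": -0.006, "ty": 0, "tz": 0, "twist": 0}, {"claw": 0, "tx": -0.006, "ty": 0, "tz": 0, "twist": 0}, {"claw": 0, "tx": -0.006, "ty": 0, "tz": 0, "twist": 0}]'

```text
t: 2.4
tcp_pos: [479.1, -298.3, 92.1]
tool_rot: [3.072, 0.647, 0.005]
force: [4.1, -0.3, 1.3]
width: 0.2
grip_force: 2.2
```

Emit:
jog_arm --plan '[{"claw": 0, "tx": -0.006, "ty": 0, "tz": 0, "twist": 0}, {"claw": 0, "tx": -0.006, "ty": 0, "tz": 0, "twist": 0}, {"claw": 0, "tx": -0.006, "ty": 0, "tz": 0, "twist": 0}, {"claw": 0, "tx": -0.006, "ty": 0, "tz": 0, "twist": 0}, {"claw": 0, "tx": 0, "ty": 0, "tz": 0, "twist": 0}]'

```text
t: 2.9
tcp_pos: [454.6, -307.8, 90.5]
tool_rot: [-3.074, -0.645, 0.003]
force: [1.5, 0.8, 1.4]
width: 0.6
grip_force: 0.4
```

Emit:
jog_arm --plan '[{"claw": 0, "tx": -0.005, "ty": 0, "tz": 0, "twist": 0}, {"claw": 0, "tx": -0.003, "ty": 0, "tz": 0, "twist": 0}, {"claw": 0, "tx": 0, "ty": 0, "tz": 0, "twist": 0}]'

```text
t: 3.2
tcp_pos: [447.9, -310.5, 90.3]
tool_rot: [-3.074, -0.646, 0.002]
force: [2.2, 0.4, 1.2]
width: 0.3
grip_force: 0.9
```

Emit:
jog_arm --plan '[{"claw": 0, "tx": -0.002, "ty": 0, "tz": 0, "twist": 0}, {"claw": 0, "tx": -0.001, "ty": 0, "tz": 0, "twist": 0}, {"claw": 0, "tx": 0, "ty": 0, "tz": 0, "twist": 0}]'

```text
t: 3.5
tcp_pos: [446.9, -311.0, 90.4]
tool_rot: [-3.074, -0.648, -0.002]
force: [6.4, 2.6, -3.2]
width: 0.6
grip_force: 3.2
```

```bash
python3 - <<'E'
from h import *
s,c=shot("top");W=world(s,c)
P=W[200:320,320:420].reshape(-1,3);x=(P[:,:2]-[564.9,-260.4])@[.9157,.402];y=(P[:,:2]-[564.9,-260.4])@[-.402,.9157]
for n,m in(("rim",(P[:,2]>53)&(P[:,2]<64)&(abs(y)<50)&(abs(x)<62)),("jaw",(P[:,2]>40)&(P[:,2]<52)&(abs(y)<48)&(x<-60))): print(n,m.sum(),np.percentile(x[m],[2,50,98]).round(1))
E
```

```text
rim 464 [-51.9   2.6  56.3]
jaw 55 [-147.7 -130.2 -115.3]
```

Emit:
jog_arm --plan '[{"claw": 0, "tx": 0.006, "ty": 0, "tz": 0, "twist": 0}, {"claw": 0, "tx": 0, "ty": 0, "tz": -0.03, "twist": 0}, {"claw": 1, "tx": 0, "ty": 0, "tz": -0.03, "twist": 0}, {"claw": 1, "tx": 0.035, "ty": 0.003, "tz": 0, "twist": 0}, {"claw": 1, "tx": 0.045, "ty": 0.003, "tz": 0, "twist": 0}, {"claw": 1, "tx": 0.045, "ty": 0, "tz": 0, "twist": 0}, {"claw": 1, "tx": 0.04, "ty": 0, "tz": 0, "twist": 0}, {"claw": 1, "tx": 0, "ty": 0, "tz": 0, "twist": 0}, {"claw": 1, "tx": 0, "ty": 0, "tz": 0, "twist": 0}, {"claw": 1, "tx": 0, "ty": 0, "tz": 0, "twist": 0}]'

```text
t: 4.55
tcp_pos: [603.3, -249.4, 150.0]
tool_rot: [3.075, 0.645, -0.004]
force: [-0.9, -0.3, 0.8]
width: 61.0
grip_force: 0.0
```

```bash
python3 - <<'E'
from h import *
s,c=shot("wrist");save("pics/w3.png",c);W=world(s,c);print(s["t"],s["tcp_pos"],s["tool_rot"],s["width"],s["force"])
Z=W[...,2]; d=W-[564.9,-260.4,0];x=d[...,:2]@[.9157,.402];y=d[...,:2]@[-.402,.9157]
t=s["tcp_pos"]-[564.9,-260.4,0];print("tcp vise",t[:2]@[.9157,.402],t[:2]@[-.402,.9157])
for n,m in(("rim",(Z>53)&(Z<64)&(abs(y)<46)&(abs(x)<62)),("jaw",(Z>40)&(Z<52)&(abs(y)<48)&(x<-60))):
    print(n,m.sum(),*(np.percentile(v[m],[2,50,98]).round(1) for v in(x,y)) if m.sum() else [])
E
```

```text
4.55 [ 603.27661925 -249.37665379  149.99083866] [ 3.07464     0.64493022 -0.00427448] 61.020752353500185 [-0.93467902 -0.34870614  0.75089728]
tcp vise 39.57285542801264 -5.333322810947309
rim 4871 [-41.3  29.8  56.6] [-36.1  -4.7  26.9]
jaw 3444 [-130.1 -114.2 -103. ] [-42.7   0.3  42.8]
```

View pics/w3.png

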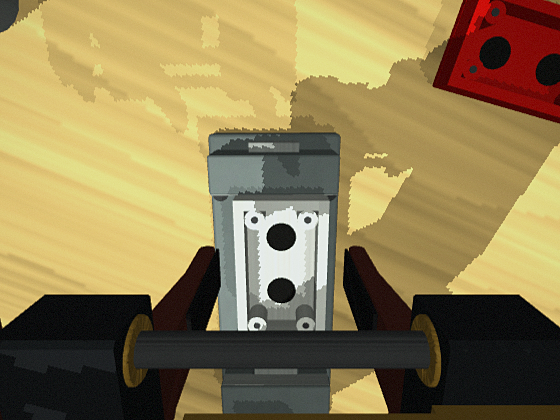

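The open jaw's face is at vise x of about -104, so it's fully open. The fingers straddle the cover (282,265) symmetrically, and the red look-alike is at the upper right. I'll descend and take a light grip.

Emit:
jog_arm --plan '[{"claw": 1, "tx": 0, "ty": 0, "tz": 0, "twist": 0}, {"claw": 1, "tx": 0, "ty": 0, "tz": 0, "twist": 0}, {"claw": 1, "tx": 0, "ty": 0, "tz": 0.03, "twist": 0}, {"claw": 1, "tx": 0, "ty": 0, "tz": 0.03, "twist": 0}, {"claw": 1, "tx": 0, "ty": 0, "tz": 0.025, "twist": 0}, {"claw": 1, "tx": 0, "ty": 0, "tz": 0.012, "twist": 0}, {"claw": 1, "tx": 0, "ty": 0, "tz": 0.007, "twist": 0}, {"claw": 1, "tx": 0, "ty": 0, "tz": 0, "twist": 0}, {"claw": 1, "tx": 0, "ty": 0, "tz": 0, "twist": 0}]'

```text
t: 5.5
tcp_pos: [605.7, -248.6, 47.8]
tool_rot: [3.073, 0.647, 0.002]
force: [0.6, -0.3, 0.0]
width: 88.0
grip_force: 0.0
```

Emit:
jog_arm --grip_force 8 --plan '[{"claw": 0.6, "tx": 0, "ty": 0, "tz": 0, "twist": 0}, {"claw": 0.6, "tx": 0, "ty": 0, "tz": 0, "twist": 0}, {"claw": 0.6, "tx": 0, "ty": 0, "tz": 0, "twist": 0}, {"claw": 0.6, "tx": 0, "ty": 0, "tz": 0, "twist": 0}, {"claw": 0.6, "tx": 0, "ty": 0, "tz": 0, "twist": 0}]'

```text
t: 6.0
tcp_pos: [605.3, -248.3, 47.2]
tool_rot: [3.074, 0.647, 0.001]
force: [-1.2, 0.3, 4.9]
width: 63.8
grip_force: 8.0
```

Emit:
jog_arm --plan '[{"claw": 0.6, "tx": -0.002, "ty": 0, "tz": -0.008, "twist": 0}, {"claw": 0.6, "tx": -0.002, "ty": 0, "tz": -0.008, "twist": 0}, {"claw": 0.6, "tx": -0.003, "ty": 0, "tz": -0.008, "twist": 0}, {"claw": 0.6, "tx": -0.003, "ty": 0, "tz": -0.008, "twist": 0}, {"claw": 0.6, "tx": -0.005, "ty": 0, "tz": -0.007, "twist": 0}, {"claw": 0.6, "tx": -0.005, "ty": 0, "tz": -0.007, "twist": 0}, {"claw": 0.6, "tx": -0.006, "ty": 0, "tz": -0.006, "twist": 0}, {"claw": 0.6, "tx": -0.006, "ty": 0, "tz": -0.006, "twist": 0}, {"claw": 0.6, "tx": 0, "ty": 0, "tz": 0, "twist": 0}]'

```text
t: 6.9
tcp_pos: [575.1, -262.3, 105.7]
tool_rot: [3.074, 0.645, 0.001]
force: [-0.3, -0.5, -3.1]
width: 63.7
grip_force: 8.0
```

```bash
python3 - <<'E'
from h import *
s,c=shot("scene");a=c["color"][120:320,80:330,::-1];s,c=shot("wrist");b=c["color"][...,::-1]
cv2.imwrite("pics/s4.png",np.hstack([cv2.resize(a,(500,400),interpolation=cv2.INTER_CUBIC),cv2.resize(b[:,80:480],(300,315)).copy() if 0 else cv2.copyMakeBorder(cv2.resize(b[:,80:480],(300,315)),0,85,0,0,0)]));print(s["force"],s["tcp_pos"])
E
```

```text
[-0.08463594 -0.09787688 -2.33566963] [ 575.47291974 -261.72233695  105.17336107]
```

View pics/s4.png

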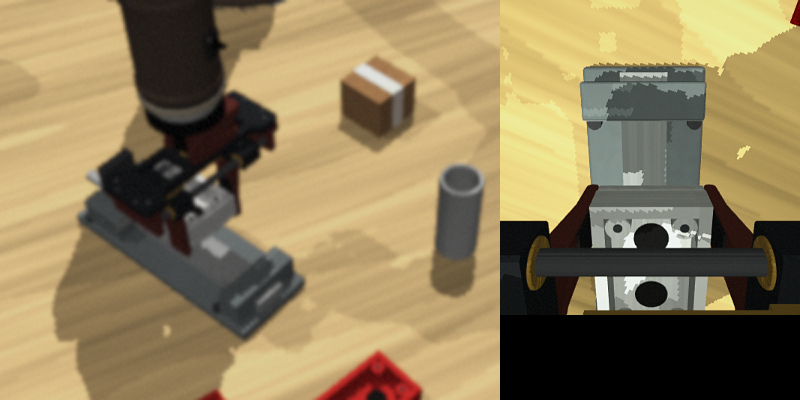

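The cover is tilting in the pads as planned: in the wrist inset its end face shows at about (650,198), with the holes below it. I'll carry on along the arc.

Emit:
jog_arm --plan '[{"claw": 0.6, "tx": -0.0065, "ty": 0, "tz": -0.005, "twist": 0}, {"claw": 0.6, "tx": -0.007, "ty": 0, "tz": -0.005, "twist": 0}, {"claw": 0.6, "tx": -0.0075, "ty": 0, "tz": -0.004, "twist": 0}, {"claw": 0.6, "tx": -0.0075, "ty": 0, "tz": -0.0035, "twist": 0}, {"claw": 0.6, "tx": -0.008, "ty": 0, "tz": -0.003, "twist": 0}, {"claw": 0.6, "tx": -0.008, "ty": 0, "tz": -0.002, "twist": 0}, {"claw": 0.6, "tx": -0.0085, "ty": 0, "tz": -0.001, "twist": 0}, {"claw": 0.6, "tx": -0.0085, "ty": 0, "tz": -0.001, "twist": 0}, {"claw": 0.6, "tx": -0.0085, "ty": 0, "tz": 0, "twist": 0}, {"claw": 0.6, "tx": -0.0085, "ty": 0, "tz": 0.001, "twist": 0}]'

```text
t: 8.0
tcp_pos: [503.2, -293.1, 128.2]
tool_rot: [3.074, 0.647, 0.0]
force: [-0.3, 0.7, -2.8]
width: 64.1
grip_force: 8.0
```

Emit:
jog_arm --plan '[{"claw": 0.6, "tx": 0, "ty": 0, "tz": 0, "twist": 0}, {"claw": 0.6, "tx": 0, "ty": 0, "tz": 0, "twist": 0}]'

```text
t: 8.2
tcp_pos: [503.8, -292.8, 128.1]
tool_rot: [-3.074, -0.647, -0.0]
force: [0.9, 0.4, -2.4]
width: 63.8
grip_force: 8.0
```

```bash
cat >> h.py <<'E'
def covertilt():
    # end face A & hollow face seen from wrist: points near tool, in tool frame (x ahead, z down)
    s,c=shot("wrist");W=world(s,c)
    Rm=R.from_rotvec(s["tool_rot"]).as_matrix();T=(W-s["tcp_pos"])@Rm
    m=(abs(T[...,1])<28)&(T[...,2]>-30)&(T[...,2]<110)&(abs(T[...,0])<70)&(c["depth"]>0)
    P=T[m];h=[]
    for x0 in range(-70,70,4):
        q=P[(P[:,0]>=x0)&(P[:,0]<x0+4)]
        if len(q)>5:h.append((x0+2,len(q),*np.percentile(q[:,2],[5,50,95]).round(1)))
    return s,c,h
E
python3 - <<'E'
from h import *
s,c,h=covertilt();save("pics/w5.png",c);print(s["t"],s["tcp_pos"],s["force"],s["width"])
for r in h:print(*r)
E
```

```text
8.2 [ 503.83751907 -292.84726823  128.11212977] [ 0.87133498  0.40750637 -2.44262147] 63.81361609928667
-68 605 11.4 13.1 14.0
-64 650 7.5 12.9 13.8
-60 681 4.4 12.6 13.6
-56 750 -6.0 12.3 13.4
-52 851 -7.5 12.1 13.3
-48 459 -8.2 11.5 13.0
-44 186 -8.7 -7.4 5.1
-40 153 -9.1 -7.9 0.9
-36 146 -9.1 -8.3 -3.5
-32 95 -9.4 -8.6 -7.1
-24 564 9.7 10.8 11.7
-20 765 9.0 10.4 11.4
-16 805 4.3 10.4 98.9
-12 780 -4.2 10.2 98.9
-8 905 -10.3 9.8 98.9
-4 1040 -10.4 -7.6 98.8
0 1044 -10.6 -8.5 98.8
4 1037 -11.0 -8.4 98.7
8 1252 -11.7 -10.8 98.8
12 1840 -12.1 -10.9 98.5
16 4026 -10.3 2.0 98.0
20 313 97.0 98.2 99.3
24 307 97.2 98.3 99.3
28 305 97.2 98.2 99.4
32 323 97.1 98.3 99.4
36 320 97.2 98.3 99.3
40 330 97.3 98.3 99.4
44 333 97.0 98.3 99.4
48 361 97.2 98.2 99.4
52 344 97.1 98.2 99.3
56 334 97.2 98.2 99.4
60 365 97.3 98.3 99.3
64 363 97.0 98.1 99.4
68 340 97.1 98.3 99.5
```

View pics/w5.png

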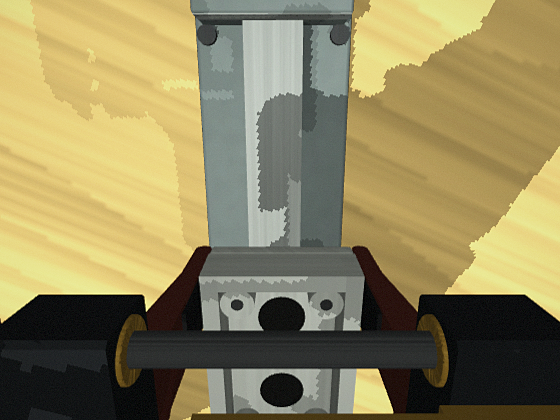

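It's still nearly level: the hollow is up, and in the tool profile the rim drops only about 5° towards B. The 8 N grip holds its moment by friction. I'll move it back over the open bed, raise it a little and ease the grip so that it swings down.

Emit:
jog_arm --plan '[{"claw": 0.6, "tx": 0.01, "ty": 0, "tz": -0.004, "twist": 0}, {"claw": 0.6, "tx": 0.02, "ty": 0, "tz": -0.004, "twist": 0}, {"claw": 0.6, "tx": 0.02, "ty": 0, "tz": 0, "twist": 0}, {"claw": 0.6, "tx": 0.02, "ty": 0, "tz": 0, "twist": 0}, {"claw": 0.6, "tx": 0.015, "ty": 0, "tz": 0, "twist": 0}, {"claw": 0.6, "tx": 0.009, "ty": 0, "tz": 0, "twist": 0}, {"claw": 0.6, "tx": 0, "ty": 0, "tz": 0, "twist": 0}, {"claw": 0.6, "tx": 0, "ty": 0, "tz": 0, "twist": 0}]'

```text
t: 9.05
tcp_pos: [589.4, -255.2, 135.9]
tool_rot: [-3.074, -0.647, 0.002]
force: [-0.8, -0.0, -2.4]
width: 64.2
grip_force: 8.0
```

Emit:
jog_arm --grip_force 5 --plan '[{"claw": 0.6, "tx": 0, "ty": 0, "tz": 0, "twist": 0}, {"claw": 0.6, "tx": 0, "ty": 0, "tz": 0, "twist": 0}, {"claw": 0.6, "tx": 0, "ty": 0, "tz": 0, "twist": 0}]'

```text
t: 9.35
tcp_pos: [589.5, -255.4, 136.2]
tool_rot: [3.074, 0.646, -0.0]
force: [0.6, -0.2, -2.3]
width: 64.0
grip_force: 5.0
```

```bash
python3 - <<'E'
from h import *
s,c,h=covertilt();save("pics/w6.png",c);print(s["t"],s["tcp_pos"],s["force"],s["width"],s["grip_force"])
for r in h:print(*r,end=" | ")
E
```

```text
9.35 [ 589.45831523 -255.39648422  136.24380871] [ 0.58061787 -0.17390977 -2.27798913] 63.96694848944072 4.999947538599372
-20 163 105.4 106.4 107.4 | -16 261 105.3 106.3 107.4 | -12 259 105.4 106.3 107.4 | -8 260 105.2 106.3 107.3 | -4 1009 -10.1 -8.8 107.0 | 0 1807 -9.4 -7.7 106.5 | 4 1771 -7.4 -5.9 106.7 | 8 1799 -5.6 -4.0 106.6 | 12 1786 -3.7 -2.1 106.6 | 16 1726 -1.7 -0.2 106.7 | 20 1456 -0.1 1.5 106.8 | 24 303 105.3 106.2 107.2 | 28 260 105.3 106.3 107.4 | 32 175 90.0 91.1 92.3 | 36 528 89.2 90.3 91.5 | 40 565 89.4 90.4 91.4 | 44 560 89.3 90.3 91.4 | 48 534 89.2 90.3 91.5 | 52 609 89.3 90.4 91.4 | 56 547 89.2 90.3 91.4 | 60 666 89.7 91.5 107.3 | 64 352 105.1 106.3 107.3 | 68 100 105.2 106.2 109.6 |
```

The cover swung to about 66° (end face sloping 24° in the profile). Next I'll push its lower end against the open jaw's face, which is at its stop, to carry it past vertical.

Emit:
jog_arm --plan '[{"claw": 0.6, "tx": -0.008, "ty": 0, "tz": 0.003, "twist": 0}, {"claw": 0.6, "tx": -0.015, "ty": 0, "tz": 0, "twist": 0}, {"claw": 0.6, "tx": -0.015, "ty": 0, "tz": 0, "twist": 0}, {"claw": 0.6, "tx": -0.015, "ty": 0, "tz": 0, "twist": 0}, {"claw": 0.6, "tx": -0.012, "ty": 0, "tz": 0, "twist": 0}, {"claw": 0.6, "tx": -0.008, "ty": 0, "tz": 0, "twist": 0}, {"claw": 0.6, "tx": -0.007, "ty": 0, "tz": 0, "twist": 0}, {"claw": 0.6, "tx": -0.007, "ty": 0, "tz": 0, "twist": 0}, {"claw": 0.6, "tx": -0.007, "ty": 0, "tz": 0, "twist": 0}, {"claw": 0.6, "tx": -0.007, "ty": 0, "tz": 0, "twist": 0}]'

```text
t: 10.4
tcp_pos: [497.2, -295.7, 133.1]
tool_rot: [-3.074, -0.648, -0.0]
force: [0.7, 0.4, -1.7]
width: 64.0
grip_force: 5.0
```

Emit:
jog_arm --plan '[{"claw": 0.6, "tx": -0.007, "ty": 0, "tz": 0, "twist": 0}, {"claw": 0.6, "tx": -0.007, "ty": 0, "tz": 0, "twist": 0}, {"claw": 0.6, "tx": -0.007, "ty": 0, "tz": 0, "twist": 0}, {"claw": 0.6, "tx": -0.007, "ty": 0, "tz": 0, "twist": 0}, {"claw": 0.6, "tx": 0, "ty": 0, "tz": 0, "twist": 0}]'

```text
t: 10.9
tcp_pos: [470.8, -307.5, 133.3]
tool_rot: [3.074, 0.645, -0.001]
force: [-0.8, 0.6, -1.5]
width: 63.9
grip_force: 5.0
```

```bash
python3 - <<'E'
from h import *
s,c,h=covertilt();save("pics/w6.png",c);print(s["t"],s["tcp_pos"],s["force"],s["width"],s["grip_force"])
for r in h:print(*r,end=" | ")
E
```

```text
10.9 [ 470.83700671 -307.50768392  133.26251234] [-0.79806814  0.58149236 -1.47909341] 63.940414338776066 4.999813064932823
-48 57 46.7 47.3 48.2 | -44 226 45.4 46.4 47.4 | -8 827 -7.0 -6.1 -5.2 | -4 1078 -7.4 -6.5 -5.6 | 0 1105 -7.8 -7.0 -6.1 | 4 1143 -8.3 -7.4 -6.5 | 8 1191 -8.7 -7.8 -7.0 | 12 1230 -9.1 -8.2 -7.1 | 16 1315 -9.7 -8.7 -7.8 | 20 4512 -8.3 3.2 18.9 | 24 3168 20.2 36.4 55.0 | 28 1838 57.9 72.6 90.6 | 32 586 93.1 102.4 104.3 | 36 311 102.3 103.4 104.4 | 40 318 102.2 103.4 104.4 | 44 319 102.2 103.4 104.4 | 48 337 102.3 103.3 104.3 | 52 338 102.2 103.3 104.5 | 56 328 102.2 103.4 104.4 | 60 330 102.1 103.2 104.5 | 64 328 102.2 103.4 104.6 | 68 382 102.2 103.3 104.4 |
```

It's now at about 97° (closed face sloping 7° past vertical). I'll push on for more over-rotation.

Emit:
jog_arm --plan '[{"claw": 0.6, "tx": -0.007, "ty": 0, "tz": 0, "twist": 0}, {"claw": 0.6, "tx": -0.007, "ty": 0, "tz": 0, "twist": 0}, {"claw": 0.6, "tx": -0.007, "ty": 0, "tz": 0, "twist": 0}, {"claw": 0.6, "tx": -0.006, "ty": 0, "tz": 0, "twist": 0}, {"claw": 0.6, "tx": 0, "ty": 0, "tz": 0, "twist": 0}]'

```text
t: 11.45
tcp_pos: [445.9, -318.4, 133.1]
tool_rot: [-3.074, -0.645, 0.002]
force: [0.3, -0.4, -2.0]
width: 63.8
grip_force: 5.0
```

Emit:
jog_arm --grip_force 10 --plan '[{"claw": 0.6, "tx": 0, "ty": 0, "tz": 0, "twist": 0}, {"claw": 0.6, "tx": 0, "ty": 0, "tz": 0, "twist": 0}, {"claw": 0.6, "tx": 0, "ty": 0, "tz": -0.01, "twist": 0}, {"claw": 0.6, "tx": 0, "ty": 0, "tz": -0.03, "twist": 0}, {"claw": 0.6, "tx": 0, "ty": 0, "tz": -0.03, "twist": 0}, {"claw": 0.6, "tx": 0, "ty": 0, "tz": -0.03, "twist": 0}, {"claw": 0.6, "tx": 0, "ty": 0, "tz": -0.03, "twist": 0}, {"claw": 0.6, "tx": 0, "ty": 0, "tz": -0.01, "twist": 0}, {"claw": 0.6, "tx": 0, "ty": 0, "tz": 0, "twist": 0}]'

```text
t: 12.35
tcp_pos: [447.8, -318.1, 274.7]
tool_rot: [3.072, 0.647, 0.003]
force: [-0.5, 0.5, -2.0]
width: 64.0
grip_force: 10.0
```

```bash
python3 - <<'E'
from h import *
import pickle
s,c,h=covertilt();print(s["t"],s["tcp_pos"],s["tool_rot"],s["force"],s["width"],s["grip_force"],s["joint_pos"].round(2))
for r in h:print(*r,end=" | ")
s,c=shot("top");save("pics/top2.png",c);W=world(s,c)
m=(W[...,2]>24)&(W[...,2]<45);m[:, :110]=0;m[:,215:]=0;m[:175]=0;m[270:]=0
r=cv2.minAreaRect(W[m][:,:2].astype(np.float32));print("done",r)
m=(W[...,2]>11)&(W[...,2]<23);m[:, :100]=0;m[:,215:]=0;m[:175]=0;m[270:]=0
n,l,st,_=cv2.connectedComponentsWithStats(m.astype(np.uint8));i=1+np.argmax(st[1:,4])
print("tray",cv2.minAreaRect(W[l==i][:,:2].astype(np.float32)),st[i])
t=np.linalg.inv(c["extrinsics"]);
m=(c["color"][...,0].astype(int)-c["color"][...,2]>40)&(W[...,0]>440)&(W[...,0]<720)&(W[...,1]>150)&(W[...,1]<450)
E
```

```text
12.35 [ 447.81263265 -318.05070921  274.69766077] [3.07188276 0.64687081 0.00340683] [-0.51958429  0.47498484 -1.99750517] 63.99699226860482 9.999567016493529 [ 0.69  0.27 -0.2   1.74  0.06  1.14 -0.68]
-12 42 -0.5 -0.2 0.5 | -8 769 -2.6 -1.5 -0.5 | -4 815 -4.3 -3.3 -2.2 | 0 881 -6.0 -5.0 -4.0 | 4 898 -7.9 -6.8 -5.7 | 8 982 -9.4 -8.4 -7.4 | 12 1045 -11.3 -10.3 -9.3 | 16 2097 -11.9 -10.0 -6.2 | 20 2465 -6.6 -2.1 2.4 | 24 2090 2.5 6.9 11.4 | 28 1827 11.1 15.7 20.2 | 32 1642 20.3 25.0 29.7 | 36 1402 29.9 34.4 38.9 | 40 1228 39.3 43.5 47.9 | 44 1079 48.4 52.4 57.1 | 48 964 56.8 61.4 66.0 | 52 868 66.3 70.8 75.2 | 56 753 76.0 79.9 84.1 | 60 267 84.4 86.1 88.0 | done ((586.6486206054688, 224.8660888671875), (110.86151123046875, 64.8497085571289), 10.06222152709961)
tray ((583.51123046875, 288.7480773925781), (171.28494262695312, 232.36477661132812), 10.064821243286133) [113 186  89  71 568]
```

The cover is held at about 114°. The pads have crept to within 6 mm of the hollow rim, so the fingertips would reach the tray floor before the cover lay flat. I'll stand it on end against the fixed jaw and regrip it nearer the closed face.

Emit:
jog_arm --plan '[{"claw": 0.6, "tx": 0.015, "ty": 0, "tz": 0, "twist": 0}, {"claw": 0.6, "tx": 0.03, "ty": 0, "tz": 0, "twist": 0}, {"claw": 0.6, "tx": 0.035, "ty": 0, "tz": 0, "twist": 0}, {"claw": 0.6, "tx": 0.025, "ty": 0, "tz": 0.015, "twist": 0}, {"claw": 0.6, "tx": 0.013, "ty": 0, "tz": 0.03, "twist": 0}, {"claw": 0.6, "tx": 0, "ty": 0, "tz": 0.035, "twist": 0}, {"claw": 0.6, "tx": 0, "ty": 0, "tz": 0.035, "twist": 0}, {"claw": 0.6, "tx": 0, "ty": 0, "tz": 0.02, "twist": 0}, {"claw": 0.6, "tx": 0, "ty": 0, "tz": 0.0075, "twist": 0}, {"claw": 0.6, "tx": 0, "ty": 0, "tz": 0, "twist": 0}]'

```text
t: 13.45
tcp_pos: [554.9, -269.0, 128.7]
tool_rot: [-3.072, -0.648, 0.004]
force: [1.0, -0.4, -2.4]
width: 63.8
grip_force: 10.0
```

Emit:
jog_arm --grip_force 6 --plan '[{"claw": 0.6, "tx": 0.005, "ty": 0, "tz": 0, "twist": 0}, {"claw": 0.6, "tx": 0.006, "ty": 0, "tz": -0.001, "twist": 0}, {"claw": 0.6, "tx": 0.006, "ty": 0, "tz": -0.001, "twist": 0}, {"claw": 0.6, "tx": 0.006, "ty": 0, "tz": -0.001, "twist": 0}, {"claw": 0.6, "tx": 0.006, "ty": 0, "tz": -0.001, "twist": 0}, {"claw": 0.6, "tx": 0.006, "ty": 0, "tz": 0, "twist": 0}, {"claw": 0.6, "tx": 0.006, "ty": 0, "tz": 0, "twist": 0}, {"claw": 0.6, "tx": 0, "ty": 0, "tz": 0, "twist": 0}]'

```text
t: 14.25
tcp_pos: [593.6, -252.9, 134.6]
tool_rot: [-3.074, -0.649, -0.001]
force: [-0.1, 0.5, -2.5]
width: 64.0
grip_force: 6.0
```

```bash
cat > m.py <<'E'
from h import *
s,c,h=covertilt();t=s["tcp_pos"]-[564.9,-260.4,0];print(s["t"],s["tcp_pos"].round(1),"vise",(t[:2]@[.9157,.402]).round(1),(t[:2]@[-.402,.9157]).round(1),s["force"].round(1),s["width"].round(1),s["grip_force"].round(1))
for r in h:print(*r,end=" | ")
cv2.imwrite("pics/wl.png",c["color"][...,::-1])
E
python3 m.py
```

```text
Traceback (most recent call last):
  File "m.py", line 2, in <module>
    s,c,h=covertilt();t=s["tcp_pos"]-[564.9,-260.4,0];print(s["t"],s["tcp_pos"].round(1),"vise",(t[:2]@[.9157,.402]).round(1),(t[:2]@[-.402,.9157]).round(1),s["force"].round(1),s["width"].round(1),s["grip_force"].round(1))
                                                                                                                                                                                 ^^^^^^^^^^^^^^^^
AttributeError: 'float' object has no attribute 'round'
```

```bash
sed -i 's/s\["width"\].round(1),s\["grip_force"\].round(1)/s["width"],s["grip_force"]/' m.py; python3 m.py
```

```text
14.3 [ 593.2 -253.2  134.5] vise 28.8 -4.8 [ 0.2 -0.  -2.2] 64.29353864610613 5.999850862936
-12 21 -4.9 -4.8 -4.4 | -8 1016 -6.5 -5.6 -4.8 | -4 1094 -6.9 -6.0 -5.1 | 0 1117 -7.3 -6.4 -5.5 | 4 1157 -7.6 -6.7 -5.8 | 8 1221 -7.9 -7.0 -6.1 | 12 1209 -8.2 -7.2 -6.3 | 16 1441 -8.5 -7.5 -5.9 | 20 5421 -5.8 10.9 34.9 | 24 2871 37.8 57.9 83.1 | 28 597 85.8 89.7 95.3 | 32 535 87.7 88.7 89.7 | 36 555 87.6 88.6 89.7 | 40 537 87.5 88.6 89.7 | 44 567 87.6 88.7 89.8 | 48 587 87.6 88.6 89.7 | 52 543 87.5 88.7 89.8 | 56 720 88.2 90.9 105.6 | 60 330 103.4 104.7 105.8 | 64 109 103.7 105.4 107.3 |
```

Emit:
jog_arm --grip_force 5 --plan '[{"claw": 0.6, "tx": 0.003, "ty": 0, "tz": 0, "twist": 0}, {"claw": 0.6, "tx": 0.003, "ty": 0, "tz": 0, "twist": 0}, {"claw": 0.6, "tx": 0.002, "ty": 0, "tz": 0, "twist": 0}, {"claw": 0.6, "tx": 0, "ty": 0, "tz": 0.002, "twist": 0}, {"claw": 0.6, "tx": 0, "ty": 0, "tz": 0.002, "twist": 0}, {"claw": 0.6, "tx": 0, "ty": 0, "tz": 0.001, "twist": 0}, {"claw": 0.6, "tx": 0, "ty": 0, "tz": 0, "twist": 0}]'

```text
t: 15.05
tcp_pos: [601.3, -250.0, 131.1]
tool_rot: [3.073, 0.648, 0.005]
force: [0.2, 1.2, 6.4]
width: 63.8
grip_force: 5.0
```

```bash
python3 m.py
```

```text
15.05 [ 601.3 -250.   131.1] vise 37.5 -5.1 [0.2 1.2 6.4] 63.84334905345733 5.002302825450897
-8 774 -9.6 -8.8 -7.9 | -4 1195 -9.7 -8.8 -7.9 | 0 1211 -9.7 -8.8 -7.8 | 4 1252 -9.7 -8.8 -7.9 | 8 1274 -9.7 -8.8 -7.9 | 12 1321 -9.6 -8.7 -7.6 | 16 1336 -9.7 -8.8 -7.8 | 20 7851 -8.2 20.5 84.1 | 24 532 84.2 85.2 86.3 | 28 540 84.2 85.3 86.3 | 32 577 84.2 85.3 86.4 | 36 559 84.3 85.3 86.3 | 40 541 84.4 85.3 86.4 | 44 623 84.4 85.4 86.4 | 48 709 85.4 94.6 103.9 | 52 381 100.2 101.5 105.3 |
```

The cover stands flat on its end: the end face is level at z 140 and the closed face vertical. I'll release, shift the tool 17 mm towards the closed face and regrip.

Emit:
jog_arm --plan '[{"claw": 0.85, "tx": 0, "ty": 0, "tz": 0, "twist": 0}, {"claw": 0.85, "tx": 0, "ty": 0, "tz": 0, "twist": 0}, {"claw": 0.85, "tx": 0, "ty": 0, "tz": 0, "twist": 0}, {"claw": 0.85, "tx": 0.007, "ty": 0, "tz": 0, "twist": 0}, {"claw": 0.85, "tx": 0.006, "ty": 0, "tz": 0, "twist": 0}, {"claw": 0.85, "tx": 0.004, "ty": 0, "tz": 0, "twist": 0}, {"claw": 0.85, "tx": 0, "ty": 0, "tz": 0, "twist": 0}]'

```text
t: 15.8
tcp_pos: [616.4, -242.7, 129.5]
tool_rot: [-3.073, -0.649, -0.001]
force: [-0.4, 0.0, -0.2]
width: 74.5
grip_force: 0.0
```

Emit:
jog_arm --grip_force 6 --plan '[{"claw": 0.6, "tx": 0, "ty": 0, "tz": 0, "twist": 0}, {"claw": 0.6, "tx": 0, "ty": 0, "tz": 0, "twist": 0}, {"claw": 0.6, "tx": 0, "ty": 0, "tz": 0, "twist": 0}, {"claw": 0.6, "tx": 0, "ty": 0, "tz": 0, "twist": 0}]'

```text
t: 16.2
tcp_pos: [615.4, -243.8, 129.6]
tool_rot: [3.074, 0.647, -0.0]
force: [0.3, -0.5, -1.6]
width: 64.1
grip_force: 6.0
```

```bash
python3 m.py
```

```text
16.2 [ 615.4 -243.8  129.6] vise 52.9 -5.0 [ 0.3 -0.5 -1.6] 64.11180564775252 5.999550819396973
-12 130 -10.5 -9.9 -9.4 | -8 1186 -11.2 -10.4 -9.5 | -4 1202 -11.2 -10.3 -9.1 | 0 1238 -11.3 -10.4 -9.5 | 4 9398 -10.1 17.7 77.8 | 8 521 82.6 83.7 84.8 | 12 512 82.5 83.7 84.7 | 16 525 82.7 83.7 84.7 | 20 531 82.6 83.7 84.6 | 24 561 82.6 83.7 84.8 | 28 564 82.6 83.6 84.7 | 32 944 83.4 90.6 104.2 | 36 314 98.7 99.7 100.7 | 40 172 98.7 102.7 107.9 |
```

Emit:
jog_arm --plan '[{"claw": 0.6, "tx": 0, "ty": 0, "tz": -0.004, "twist": 0}, {"claw": 0.6, "tx": -0.008, "ty": 0, "tz": 0, "twist": 0}, {"claw": 0.6, "tx": -0.015, "ty": 0, "tz": 0, "twist": 0}, {"claw": 0.6, "tx": -0.02, "ty": 0, "tz": 0, "twist": 0}, {"claw": 0.6, "tx": -0.02, "ty": 0, "tz": 0, "twist": 0}, {"claw": 0.6, "tx": -0.02, "ty": 0, "tz": 0, "twist": 0}, {"claw": 0.6, "tx": -0.02, "ty": 0, "tz": 0, "twist": 0}, {"claw": 0.6, "tx": -0.015, "ty": 0, "tz": 0, "twist": 0}, {"claw": 0.6, "tx": -0.008, "ty": 0, "tz": 0, "twist": 0}, {"claw": 0.6, "tx": -0.006, "ty": 0, "tz": 0, "twist": 0}]'

```text
t: 17.25
tcp_pos: [494.0, -297.3, 133.8]
tool_rot: [3.074, 0.646, 0.0]
force: [-0.4, 0.5, -2.5]
width: 64.0
grip_force: 6.0
```

Emit:
jog_arm --plan '[{"claw": 0.6, "tx": -0.006, "ty": 0, "tz": 0, "twist": 0}, {"claw": 0.6, "tx": -0.006, "ty": 0, "tz": 0, "twist": 0}, {"claw": 0.6, "tx": -0.006, "ty": 0, "tz": 0, "twist": 0}, {"claw": 0.6, "tx": -0.006, "ty": 0, "tz": 0, "twist": 0}, {"claw": 0.6, "tx": -0.006, "ty": 0, "tz": 0, "twist": 0}, {"claw": 0.6, "tx": -0.006, "ty": 0, "tz": 0, "twist": 0}, {"claw": 0.6, "tx": -0.006, "ty": 0, "tz": 0, "twist": 0}, {"claw": 0.6, "tx": -0.003, "ty": 0, "tz": 0, "twist": 0}, {"claw": 0.6, "tx": 0, "ty": 0, "tz": 0, "twist": 0}]'

```text
t: 18.15
tcp_pos: [452.8, -315.3, 133.5]
tool_rot: [-3.074, -0.646, 0.001]
force: [0.2, 0.4, -3.0]
width: 64.3
grip_force: 6.0
```

```bash
python3 m.py
```

```text
18.15 [ 452.8 -315.3  133.5] vise -124.7 -5.2 [ 0.2  0.4 -3. ] 64.26107058395414 5.999824404716492
-16 404 -3.1 -2.3 -1.2 | -12 673 -5.3 -4.1 -2.9 | -8 718 -7.4 -6.1 -5.1 | -4 833 -9.7 -8.5 -7.3 | 0 2096 -9.8 -7.3 -3.9 | 4 2233 -4.5 -0.7 3.2 | 8 1973 2.7 6.5 10.1 | 12 1774 10.0 13.6 17.4 | 16 1593 16.9 20.6 24.5 | 20 1477 24.1 28.1 31.9 | 24 1317 31.8 35.5 39.1 | 28 1196 39.1 42.7 46.3 | 32 1080 46.5 49.7 53.4 | 36 1000 53.1 56.7 60.4 | 40 922 60.5 64.1 68.1 | 44 823 67.8 71.5 75.1 | 48 840 75.3 78.9 83.6 | 52 631 82.4 102.5 104.5 | 56 328 102.7 103.6 104.7 | 60 327 102.7 103.7 104.7 | 64 330 102.4 103.7 104.8 | 68 390 102.6 103.6 104.6 |
```

The closed face is 29° past vertical, so rotation is about 119°, and the pad centre is now about 9 mm below the closed face, which suits the lay-down. I'll firm the grip, lift, align and travel to the tray.

Emit:
jog_arm --grip_force 14 --plan '[{"claw": 0.6, "tx": 0, "ty": 0, "tz": 0, "twist": 0}, {"claw": 0.6, "tx": 0, "ty": 0, "tz": 0, "twist": 0}, {"claw": 0.6, "tx": 0, "ty": 0, "tz": -0.01, "twist": 0}, {"claw": 0.6, "tx": 0, "ty": 0, "tz": -0.03, "twist": 0}, {"claw": 0.6, "tx": 0, "ty": 0, "tz": -0.03, "twist": 0}, {"claw": 0.6, "tx": 0, "ty": 0, "tz": -0.03, "twist": 0}, {"claw": 0.6, "tx": 0, "ty": 0, "tz": -0.02, "twist": 4}, {"claw": 0.6, "tx": 0, "ty": 0, "tz": -0.01, "twist": 5}, {"claw": 0.6, "tx": 0, "ty": 0, "tz": 0, "twist": 4.7}, {"claw": 0.6, "tx": 0.006, "ty": -0.015, "tz": 0, "twist": 0}]'

```text
t: 19.2
tcp_pos: [456.3, -300.8, 264.7]
tool_rot: [3.128, 0.268, 0.001]
force: [-0.9, -1.0, -0.9]
width: 63.8
grip_force: 14.0
```

Emit:
jog_arm --plan '[{"claw": 0.6, "tx": 0.012, "ty": -0.029, "tz": 0, "twist": 0}, {"claw": 0.6, "tx": 0.015, "ty": -0.037, "tz": 0, "twist": 0}, {"claw": 0.6, "tx": 0.015, "ty": -0.037, "tz": 0, "twist": 0}, {"claw": 0.6, "tx": 0.015, "ty": -0.037, "tz": 0, "twist": 0}, {"claw": 0.6, "tx": 0.015, "ty": -0.037, "tz": 0, "twist": 0}, {"claw": 0.6, "tx": 0.015, "ty": -0.037, "tz": 0, "twist": 0}, {"claw": 0.6, "tx": 0.015, "ty": -0.037, "tz": 0, "twist": 0}, {"claw": 0.6, "tx": 0.015, "ty": -0.037, "tz": 0, "twist": 0}, {"claw": 0.6, "tx": 0.015, "ty": -0.037, "tz": 0, "twist": 0}, {"claw": 0.6, "tx": 0.015, "ty": -0.037, "tz": 0, "twist": 0}]'

```text
t: 20.2
tcp_pos: [537.6, 85.7, 263.9]
tool_rot: [-3.129, -0.281, 0.0]
force: [0.6, 0.2, -2.3]
width: 63.9
grip_force: 14.0
```

Emit:
jog_arm --plan '[{"claw": 0.6, "tx": 0.015, "ty": -0.037, "tz": 0, "twist": 0}, {"claw": 0.6, "tx": 0.015, "ty": -0.037, "tz": 0, "twist": 0}, {"claw": 0.6, "tx": 0.015, "ty": -0.037, "tz": 0, "twist": 0}, {"claw": 0.6, "tx": 0.015, "ty": -0.037, "tz": 0, "twist": 0}, {"claw": 0.6, "tx": 0.015, "ty": -0.034, "tz": 0, "twist": 0}, {"claw": 0.6, "tx": 0.01, "ty": -0.02, "tz": 0, "twist": 0}, {"claw": 0.6, "tx": 0.004, "ty": -0.01, "tz": 0, "twist": 0}, {"claw": 0.6, "tx": 0, "ty": 0, "tz": 0, "twist": 0}, {"claw": 0.6, "tx": 0, "ty": 0, "tz": 0, "twist": 0}]'

```text
t: 21.1
tcp_pos: [588.5, 306.2, 263.5]
tool_rot: [3.128, 0.276, -0.001]
force: [0.2, -0.8, -2.9]
width: 64.0
grip_force: 14.0
```

```bash
cat >> m.py <<'E'
t=s["tcp_pos"]-[583.5,288.7,0];print("\ntray",t[:2]@[.9846,.1747],t[:2]@[-.1747,.9846],"yaw",np.degrees(R.from_rotvec(s["tool_rot"]).as_matrix()[:,0]@[1,0,0]),np.degrees(np.arctan2(*R.from_rotvec(s["tool_rot"]).as_matrix()[[1,0],0])))
E
python3 m.py
```

```text
21.1 [588.5 306.2 263.5] vise 249.4 509.3 [ 0.2 -0.8 -2.9] 64.00306966902156 13.999758437275887
-16 436 -3.1 -2.1 -1.1 | -12 678 -5.3 -4.1 -2.9 | -8 718 -7.4 -6.2 -5.1 | -4 818 -9.6 -8.5 -7.3 | 0 2134 -9.8 -7.1 -3.8 | 4 2225 -4.2 -0.4 3.6 | 8 1968 3.0 6.8 10.5 | 12 1742 10.1 13.8 17.5 | 16 1613 17.3 20.9 24.8 | 20 1474 24.5 28.5 32.4 | 24 1299 32.2 35.9 39.5 | 28 1170 39.4 42.9 46.6 | 32 1074 46.6 49.9 53.7 | 36 985 53.2 56.9 61.0 | 40 933 60.5 64.4 68.4 | 44 842 68.6 71.9 75.6 | 48 770 75.5 79.2 82.8 | 52 273 82.8 84.4 86.3 | 
tray 7.973934761254267 16.340717605531598 yaw 56.41080918704403 10.08320682977145
```

View pics/wl.png

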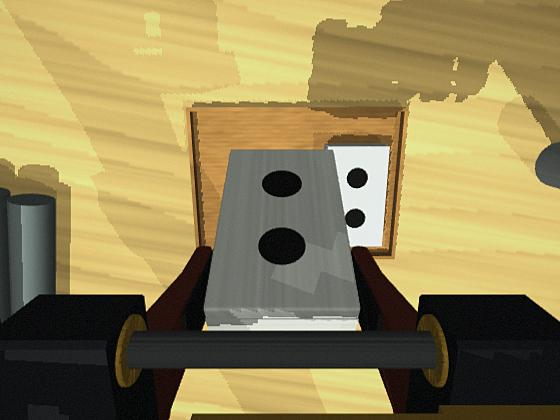

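The wrist view shows the cover held at its slope, closed face (280,230) towards the camera. The tray is square to the tool, with the finished cover at (357,195) on the right and the left half free. I'll shift 31 mm left and 10 mm ahead, then descend.

Emit:
jog_arm --plan '[{"claw": 0.6, "tx": 0.003, "ty": -0.01, "tz": 0, "twist": 0}, {"claw": 0.6, "tx": 0.004, "ty": -0.012, "tz": 0.01, "twist": 0}, {"claw": 0.6, "tx": 0.003, "ty": -0.009, "tz": 0.025, "twist": 0}, {"claw": 0.6, "tx": 0, "ty": 0, "tz": 0.035, "twist": 0}, {"claw": 0.6, "tx": 0, "ty": 0, "tz": 0.035, "twist": 0}, {"claw": 0.6, "tx": 0, "ty": 0, "tz": 0.025, "twist": 0}, {"claw": 0.6, "tx": 0, "ty": 0, "tz": 0.012, "twist": 0}, {"claw": 0.6, "tx": 0, "ty": 0, "tz": 0.006, "twist": 0}, {"claw": 0.6, "tx": 0, "ty": 0, "tz": 0, "twist": 0}, {"claw": 0.6, "tx": 0, "ty": 0, "tz": 0, "twist": 0}]'

```text
t: 22.15
tcp_pos: [593.9, 340.3, 117.0]
tool_rot: [-3.128, -0.276, -0.003]
force: [0.6, 0.3, -2.5]
width: 63.8
grip_force: 14.0
```

Emit:
jog_arm --plan '[{"claw": 0.6, "tx": 0, "ty": 0, "tz": 0.003, "twist": 0}, {"claw": 0.6, "tx": 0, "ty": 0, "tz": 0.003, "twist": 0}, {"claw": 0.6, "tx": 0, "ty": 0, "tz": 0.002, "twist": 0}, {"claw": 0.6, "tx": 0, "ty": 0, "tz": 0.002, "twist": 0}, {"claw": 0.6, "tx": 0, "ty": 0, "tz": 0, "twist": 0}, {"claw": 0.6, "tx": 0, "ty": 0, "tz": 0, "twist": 0}]'

```text
t: 22.75
tcp_pos: [593.2, 339.5, 105.6]
tool_rot: [3.129, 0.276, -0.0]
force: [0.3, 0.8, -2.6]
width: 63.8
grip_force: 14.0
```

```bash
python3 m.py
```

```text
22.75 [593.2 339.5 105.6] vise 267.1 538.0 [ 0.3  0.8 -2.6] 63.8477812497797 13.999934569001198
-16 432 -3.1 -2.2 -1.1 | -12 680 -5.2 -4.1 -3.0 | -8 720 -7.4 -6.1 -5.0 | -4 834 -9.7 -8.5 -7.4 | 0 2135 -9.7 -7.1 -3.7 | 4 2228 -4.1 -0.3 3.5 | 8 1955 3.2 6.8 10.6 | 12 1764 10.1 13.9 17.8 | 16 1594 17.2 21.0 24.9 | 20 1473 24.5 28.5 32.4 | 24 1306 32.1 35.8 39.5 | 28 1200 39.5 43.1 47.0 | 32 1067 46.7 50.1 53.7 | 36 987 53.5 57.1 61.1 | 40 932 60.7 64.5 68.4 | 44 837 68.8 72.1 75.8 | 48 788 75.6 79.5 83.1 | 52 814 83.3 101.2 102.7 | 56 547 100.5 101.6 102.8 | 60 434 89.1 101.4 102.7 | 64 708 88.8 90.3 106.3 | 68 509 104.6 105.7 106.7 | 
tray 18.417534551721772 48.36628529432593 yaw 56.412192615657574 10.075358811959513
```

Emit:
jog_arm --grip_force 6 --plan '[{"claw": 0.6, "tx": 0, "ty": 0, "tz": 0.002, "twist": 0}, {"claw": 0.6, "tx": 0, "ty": 0, "tz": 0.0015, "twist": 0}, {"claw": 0.6, "tx": -0.006, "ty": 0, "tz": 0.002, "twist": 0}, {"claw": 0.6, "tx": -0.006, "ty": 0, "tz": 0.0025, "twist": 0}, {"claw": 0.6, "tx": -0.005, "ty": 0, "tz": 0.003, "twist": 0}, {"claw": 0.6, "tx": -0.005, "ty": 0, "tz": 0.003, "twist": 0}, {"claw": 0.6, "tx": -0.005, "ty": 0, "tz": 0.0035, "twist": 0}, {"claw": 0.6, "tx": -0.005, "ty": 0, "tz": 0.0035, "twist": 0}, {"claw": 0.6, "tx": 0, "ty": 0, "tz": 0, "twist": 0}]'

```text
t: 23.7
tcp_pos: [560.6, 333.7, 83.7]
tool_rot: [3.129, 0.277, -0.002]
force: [-0.3, 0.2, -1.1]
width: 64.1
grip_force: 6.0
```

```bash
python3 m.py
```

```text
23.7 [560.6 333.7  83.7] vise 234.9 545.8 [-0.3  0.2 -1.1] 64.12033158502585 6.000048257410526
-28 20 12.5 12.6 13.1 | -24 96 11.0 11.8 12.4 | -20 124 3.3 4.3 5.2 | -16 122 -3.3 -2.7 -1.8 | -12 165 -8.6 -7.9 -6.7 | -8 1542 -8.9 -7.5 -5.6 | -4 1639 -6.6 -4.7 -2.8 | 0 1604 -3.6 -1.7 0.3 | 4 1553 -0.7 1.3 3.3 | 8 1452 2.4 4.3 6.1 | 12 1452 5.4 7.1 9.1 | 16 1408 8.3 10.2 12.1 | 20 1342 11.3 13.3 15.2 | 24 1327 14.4 16.4 18.4 | 28 1259 17.7 19.6 21.4 | 32 1226 20.6 22.6 24.4 | 36 1177 23.8 25.6 27.5 | 40 1143 26.7 28.7 30.5 | 44 1108 29.7 31.6 33.4 | 48 1078 32.5 34.5 36.2 | 52 1032 35.7 37.4 39.2 | 56 1017 38.6 40.5 42.3 | 60 1013 41.8 43.8 45.6 | 64 887 45.1 46.7 48.5 | 68 990 48.0 49.8 51.6 | 
tray -14.726918009020613 48.33442939612313 yaw 56.406165229795924 10.109335467911476
```

It's rolling over on its far edge on the tray floor (hollow edge at z 4, cover 37° from flat). I'll continue the arc.

Emit:
jog_arm --plan '[{"claw": 0.6, "tx": -0.004, "ty": 0, "tz": 0.0035, "twist": 0}, {"claw": 0.6, "tx": -0.004, "ty": 0, "tz": 0.004, "twist": 0}, {"claw": 0.6, "tx": -0.004, "ty": 0, "tz": 0.0045, "twist": 0}, {"claw": 0.6, "tx": -0.0035, "ty": 0, "tz": 0.0045, "twist": 0}, {"claw": 0.6, "tx": -0.0035, "ty": 0, "tz": 0.005, "twist": 0}, {"claw": 0.6, "tx": -0.003, "ty": 0, "tz": 0.005, "twist": 0}, {"claw": 0.6, "tx": -0.002, "ty": 0, "tz": 0.0045, "twist": 0}, {"claw": 0.6, "tx": -0.002, "ty": 0, "tz": 0.0045, "twist": 0}, {"claw": 0.6, "tx": 0, "ty": 0, "tz": 0, "twist": 0}, {"claw": 0.6, "tx": 0, "ty": 0, "tz": 0, "twist": 0}]'

```text
t: 24.75
tcp_pos: [535.8, 329.5, 48.8]
tool_rot: [3.129, 0.276, -0.001]
force: [0.2, -0.9, -1.9]
width: 63.9
grip_force: 6.0
```

```bash
python3 m.py
```

```text
24.75 [535.8 329.5  48.8] vise 210.5 551.8 [ 0.2 -0.9 -1.9] 63.85691817836581 6.000021547079086
-16 646 -2.7 -1.8 -0.8 | -12 1169 -2.4 -1.4 -0.4 | -8 1173 -1.7 -0.7 0.3 | -4 1184 -1.1 0.0 1.2 | 0 1202 -0.3 0.7 1.9 | 4 1203 0.5 1.5 2.5 | 8 1199 1.0 2.1 3.2 | 12 1229 1.6 2.7 3.9 | 16 1238 2.3 3.5 4.7 | 20 1275 3.1 4.2 5.4 | 24 1248 3.9 5.0 6.2 | 28 1287 4.7 5.8 6.9 | 32 1287 5.5 6.6 7.7 | 36 1295 6.2 7.3 8.4 | 40 1293 6.9 8.1 9.2 | 44 1311 7.7 8.8 9.9 | 48 1321 8.3 9.4 10.5 | 52 1356 9.0 10.1 11.2 | 56 1342 9.5 10.8 11.9 | 60 1362 10.2 11.4 12.6 | 64 1362 11.1 12.2 13.3 | 68 1369 11.8 13.0 14.2 | 
tray -39.81251245159419 48.46910244303231 yaw 56.40968164234871 10.089639858143245
```

Emit:
jog_arm --plan '[{"claw": 0.6, "tx": -0.001, "ty": 0, "tz": 0.003, "twist": 0}, {"claw": 0.6, "tx": -0.0005, "ty": 0, "tz": 0.003, "twist": 0}, {"claw": 0.6, "tx": 0, "ty": 0, "tz": 0.003, "twist": 0}, {"claw": 0.6, "tx": 0, "ty": 0, "tz": 0.003, "twist": 0}, {"claw": 0.6, "tx": 0, "ty": 0, "tz": 0.002, "twist": 0}, {"claw": 0.6, "tx": 0, "ty": 0, "tz": 0.002, "twist": 0}, {"claw": 0.6, "tx": 0, "ty": 0, "tz": 0, "twist": 0}, {"claw": 0.6, "tx": 0, "ty": 0, "tz": 0, "twist": 0}]'

```text
t: 25.6
tcp_pos: [534.8, 329.0, 32.9]
tool_rot: [3.129, 0.276, 0.0]
force: [-0.2, -0.3, -3.4]
width: 63.8
grip_force: 6.0
```

```bash
python3 m.py
```

```text
25.6 [534.8 329.   32.9] vise 209.4 551.8 [-0.2 -0.3 -3.4] 63.776329553392976 5.999948736280203
-68 557 32.1 33.0 33.8 | -64 27 31.9 32.4 32.7 | -20 97 0.9 1.5 2.2 | -16 989 0.1 1.0 1.9 | -12 1011 0.0 0.9 1.9 | -8 1048 0.1 1.0 1.9 | -4 1047 0.1 0.9 1.9 | 0 1098 -0.0 1.0 1.9 | 4 1087 -0.1 0.9 1.9 | 8 1140 -0.2 0.8 1.7 | 12 1164 -0.2 0.8 1.8 | 16 1195 -0.2 0.8 1.8 | 20 1218 -0.2 0.8 1.8 | 24 1255 -0.1 1.0 1.9 | 28 1266 0.0 1.0 1.9 | 32 1325 -0.0 1.0 2.0 | 36 1319 0.1 1.0 2.0 | 40 1360 0.0 1.0 2.0 | 44 1392 -0.1 1.0 2.0 | 48 1414 -0.1 0.9 2.0 | 52 1452 -0.2 0.8 1.9 | 56 1502 -0.2 0.9 1.9 | 60 1535 -0.3 0.8 1.9 | 64 1609 -0.2 0.9 2.1 | 68 1629 -0.1 1.0 2.1 | 
tray -40.91867460596442 48.183289314476745 yaw 56.41430552472281 10.063276507164163
```

The cover is flat: closed face level at z 32. I'll open slowly and retreat straight up.

Emit:
jog_arm --plan '[{"claw": 0.7, "tx": 0, "ty": 0, "tz": 0, "twist": 0}, {"claw": 0.8, "tx": 0, "ty": 0, "tz": 0, "twist": 0}, {"claw": 0.88, "tx": 0, "ty": 0, "tz": 0, "twist": 0}, {"claw": 0.88, "tx": 0, "ty": 0, "tz": 0, "twist": 0}, {"claw": 0.88, "tx": 0, "ty": 0, "tz": -0.01, "twist": 0}, {"claw": 0.88, "tx": 0, "ty": 0, "tz": -0.03, "twist": 0}, {"claw": 0.88, "tx": 0, "ty": 0, "tz": -0.04, "twist": 0}, {"claw": 0.88, "tx": 0, "ty": 0, "tz": -0.04, "twist": 0}, {"claw": 0.88, "tx": 0, "ty": 0, "tz": -0.04, "twist": 0}, {"claw": 0.88, "tx": 0, "ty": 0, "tz": -0.02, "twist": 0}]'

```text
t: 26.65
tcp_pos: [535.6, 330.2, 218.2]
tool_rot: [-3.127, -0.276, -0.008]
force: [1.2, 0.2, -0.8]
width: 77.3
grip_force: 0.0
```

Emit:
jog_arm --plan '[{"claw": 0.88, "tx": -0.03, "ty": 0, "tz": -0.02, "twist": 0}, {"claw": 0.88, "tx": -0.04, "ty": 0, "tz": 0, "twist": 0}, {"claw": 0.88, "tx": -0.03, "ty": 0, "tz": 0, "twist": 0}, {"claw": 0.88, "tx": 0, "ty": 0, "tz": 0, "twist": 0}, {"claw": 0.88, "tx": 0, "ty": 0, "tz": 0, "twist": 0}]'

```text
t: 27.15
tcp_pos: [436.3, 311.7, 234.3]
tool_rot: [-3.129, -0.277, -0.003]
force: [0.3, 0.2, -0.2]
width: 77.2
grip_force: 0.0
```

```bash
python3 - <<'E'
from h import *
s,c=shot("wrist");W=world(s,c);save("pics/end.png",c);print(s["t"],s["tcp_pos"],s["force"])
d=W-[583.5,288.7,0];x=d[...,:2]@[.9846,.1747];y=d[...,:2]@[-.1747,.9846];Z=W[...,2]
for n,m in (("cover",(Z>26)&(Z<40)&(y>0)&(y<105)&(abs(x)<81)),("done",(Z>26)&(Z<40)&(y<-10)&(y>-110)&(abs(x)<81))):
    P=np.stack([x[m],y[m]],1).astype(np.float32);print(n,cv2.minAreaRect(P),Z[m].mean(),Z[m].std())
s,c=shot("top");W=world(s,c);d=W[...,:2]-[564.9,-260.4];x=d@[.9157,.402];y=d@[-.402,.9157];m=(W[...,2]>75)&(W[...,2]<100)&(abs(y)<40)&(x>-190)&(x<0);print("fin",x[m].mean(),m.sum())
def rect(name,x0,x1,y0,y1,z0,z1):
    P=W[y0:y1,x0:x1].reshape(-1,3);P=P[(P[:,2]>z0)&(P[:,2]<z1)];print(name,len(P),cv2.minAreaRect(P[:,:2].astype(np.float32)))
rect("nip",240,285,170,215,90,130);rect("carton",225,270,265,312,50,75)
E
```

```text
27.15 [436.3483496  311.74361602 234.34177882] [ 0.28148875  0.20358548 -0.15807523]
cover ((-18.95888900756836, 48.308631896972656), (82.86848449707031, 64.1319808959961), 0.03688359633088112) 31.881994217913753 0.7999619344748209
done ((-20.379154205322266, -62.14093017578125), (86.74174499511719, 64.76158905029297), 0.06041466072201729) 31.928633621724163 0.924075298259067
fin -144.76028020615635 106
nip 175 ((657.16748046875, 4.639659881591797), (48.06553649902344, 47.943241119384766), 24.63810157775879)
carton 783 ((410.85003662109375, 29.210214614868164), (70.14700317382812, 69.97614288330078), 20.166728973388672)
```

View pics/end.png

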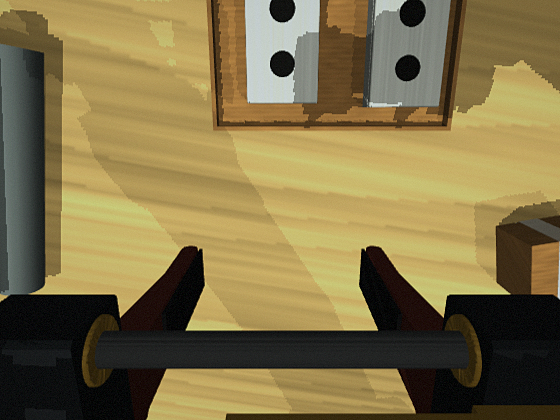

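The final view shows the new cover at (282,50), closed face up, flat and square beside the finished cover (408,50). The fin position puts the jaw about 48 mm open, and the nipple and carton haven't moved. I'll hand it in.

```bash
python3 -c "
from rig import close_job
print(close_job())"
```

```text
the job is handed in; nothing more can be done
None
```

The job is handed in at about 27 s of the 70 s: the cover lies hollow down, flat and square in the empty half of the tray, the vise jaw is about 48 mm open, and the finished cover, nipple and carton haven't moved; no verdict came back.

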